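# Find the stamped parts crate and send it to dispatch

## Task

One of the two white crates has a dark ring stamped on its underside. With the fingertips only, tip each crate over onto a side so that its base shows, and once both are lying down push the stamped one, still lying on its side, along the bench until its middle is over the flat metal dispatch strip. Do not lift or carry the crates, leave the unstamped crate lying on its side clear of the strip, and do not disturb the other things on the bench.

Things in the scene. Friction and masses are not known exactly. Their poses are not given: they have to be found in the camera images.
- crate_1: The stamped crate: white open-topped empty plastic crate, 70 mm deep (its x), 110 mm wide (its y), 125 mm tall (its z), walls and floor 4 mm, 0.25 to 0.5 kg. Origin: centre of its underside; z points out of the open top. The underside bears a dark inked ring 56 mm across with a bar through it; outside it looks just like crate_2.
- crate_2: The unstamped crate: same make, size, axes and origin as crate_1, blank underside. Both start upright, wide (110 mm) sides facing towards and away from the robot, x pointing away from it, yaw within 0.25 rad; one stands on the robot's left, the other on its right, which is which varies.
- crate_1_mid (a point): The middle of crate_1's outer block, 62.5 mm above its underside along its z; it turns with the crate. Pushed near the top of a wide side, the crate tips over its opposite lower edge without sliding, falls over of itself beyond about 0.6 rad and lies steady, 70 mm high.
- crate_2_mid (a point): The middle of crate_2's outer block, 62.5 mm above its underside along its z. A lying crate pushed low down on its closed 70 by 125 mm end slides without tipping (bench friction coefficient about 0.6); its centre of mass lies about 10 mm from this middle towards the base.
- dispatch_line: The dispatch strip: a flat bright aluminium strip let into the dark bench, flush, between the two crates, 500 mm long (its x, roughly straight away from the robot) and 60 mm wide (its y). Origin: its centre, at bench height. Fixed, placed a little differently each time.
- printed_part: White printed specimen like a chess pawn, 48 mm across, 60 mm tall, beyond the crates near the strip; origin at the centre of its underside. A bystander, not part of the job.
- powder_jar: Jar, 64 mm across, 75 mm tall, beyond the crates; origin at the centre of its underside. A bystander, not part of the job.
- cup: White plastic cup, 68 mm across, 60 mm tall, beyond the crates; origin at the centre of its underside. A bystander, not part of the job.
- brush: Brush lying flat, at the right edge; origin at the centre of its underside. A bystander, not part of the job.
- wrench: Wrench lying flat, at the left edge; origin at the centre of its underside. A bystander, not part of the job.
- binder_bottle: Bottle, 52 mm across, 95 mm tall, outside the right-hand crate; origin at the centre of its underside. A bystander, not part of the job.
- gauge_block: Steel block, 50 by 30 by 30 mm, outside the left-hand crate; origin at the centre of its underside. A bystander, not part of the job.
Not all that is in view belongs to the job. Leave any orange or red look-alike of the crate_2 alone.

How it is judged:
By the outcome, as a careful person would: the job done as asked, in the order asked, and still so for the second after the job is handed in, with the robot touching nothing.
It also fails if it takes over 61 s, if anything falls off the work surface, if the arm or the gripper's body presses on something with over 40 N, if the wrist force passes 120 N, or if a joint passes its speed limit or range.

## Robot

A 7-joint arm with a two-finger parallel gripper is mounted at the origin on the work surface. World frame = base frame: x ahead of the robot, y to its left, z up, the work surface at z = 0. Lengths are in m, angles in rad, forces in N, time in s.
With the tool pointing down it reaches from about 0.4 to 0.85 m from the base axis. Payload 10.4 kg.
Tool frame: the origin (TCP) lies midway between the tips of the shut fingers; the grasp point (between the pads) lies r.tcp_to_grasp behind it (r.tcp_to_grasp is the distance from the TCP to the grasp point, in m); z points along the fingers, y is the line along which they close (so a half turn about z gives the same grasp; the last joint's range is limited). The gripper opens to 87 mm and grips with 3 to 60 N. Pads are 19 mm wide; open, the fingers measure 117 mm over their backs; the gripper's body (75 mm by 190 mm) begins 51 mm behind the grasp point.
Start: joints at [-1.289, 0.332, -0.065, 1.46, 0.022, 1.35, -0.088], TCP at [0.188, 0.596, 0.223] pointing down, gripper open.
Joint ranges: [-2.6, 2.6], [-0.5, 2.12], [-1.47, 1.34], [0.16, 2.42], [-1.27, 4.41], [0.06, 2.06], [-2.6, 2.6]. Speed limits (rad/s): [2.22, 2.22, 2.79, 2.79, 3.14, 3.14, 3.14].

## Interface

Orientations are given as a rotation vector (axis times angle).
In Python, from rig import r, cams gives the robot as it stands.
- The arm moves only by the tool step_arm, never from a script. Its argument "commands" is a list of rows, each an object with "hand": the opening, from 0 (shut) to 1 (fully open); "xyz": the shift along the world's x, y, z in cm, a list of three; "twist": the turn about the world's z in rad. In form: [{"hand": hand, "xyz": [dx, dy, dz], "twist": twist}, ...]. A call has 1 to 8 rows; each row shifts and turns the commanded pose from where the row before left it; what a row does not reach is not made up. A row lasts 1/8 s, in which the tool goes at most 62.5 mm and 10.7 degrees, less where a joint would pass 70% of its speed; a pose out of reach is approached as far as the arm can. A call with a gripper value outside its range is refused whole. The fingers move at their own pace and stop on an object; "newtons" is the grip in N (left out, the last holds). Time passes only in rows, so rows that do not move let the fingers close. It gives the time, the measured TCP pose, the force, the opening and the grip force at its end, in the units of the state.
- r.read_state(): the state, without advancing time (a new reading comes with each control period).
- cams.get_image(name): name is "scene" or "top" or "wrist"; returns the picture (400x640x3 uint8, blue, green, red); there is no depth.
- cams.camera_params(name): a dict with "K" (3x3 intrinsics, pixels), "R" (3x3) and "t" (3): a world point X has camera coordinates R X + t; the wrist camera has in their place "tool_from_camera" (4x4, takes a point from camera to tool coordinates, whose origin is the TCP and whose axes are the flange's). Camera axes: x right, y down, z forward; pixel columns grow to the right and rows downward; lengths in m; the calibration is good to about 2 mm. A picture is of the moment at which its call begins: read the wrist's pose just before it. camera_params takes no time and is no camera call.
- r.sign_off(): hands the job in; it is judged then, once.
The state is a dict: "t": time; "joint_pos": joint angles; "qd": joint speeds; "tau": joint torques, N m; "tool_pos": TCP position; "ee_rot": TCP orientation; "contact_force": force on the tool from outside, world axes, zero at the start; "torque": the same for the moment, N m; "width": opening from 0.0 (shut) to 1.0 (fully open); "finger_force": force on a finger pad.
Only numpy, scipy, OpenCV 4.12 (cv2) and the standard library are available. Lean on these libraries where they do the work, as an engineer would, in place of code of your own. Each camera call takes 0.05 s, during which the arm holds its last target. There are 200 camera calls.

## Working session

There is one attempt and no reset: what is moved stays moved. The work goes in short steps, Python scripts to look and compute and a tool call to move; the robot and the scene stay as the last step left them, time stands still between calls to the robot, and variables do not carry over. Pictures are saved under pics/ and viewed, at most 10 in all, crops included, and the job is handed in when it is done.

Besides the shell and the picture viewer there is one more tool, called after "Call:" as name(argument=value, ...), one argument or row to a line, values as JSON. step_arm: Moves the arm, as the interface text tells. Its arguments: {"type":"object","properties":{"commands":{"type":"array","items":{"type":"object","properties":{"hand":{"type":"number"},"xyz":{"type":"array","items":{"type":"number"}},"twist":{"type":"number"}}}},"newtons":{"type":"number"}},"required":["commands"]}

```bash
mkdir -p pics; ls; python3 - <<'E'
from rig import r,cams
import cv2,numpy as np
s=r.read_state();print(s['t'],s['tool_pos'],s['ee_rot'],s['width'],r.tcp_to_grasp)
for n in('scene','top'):
    cv2.imwrite(f'pics/{n}0.png',cams.get_image(n));p=cams.camera_params(n);print(n,p['K'],p['R'],p['t'])
E
```

```text
pics
0.0 [0.1874579  0.59579716 0.22174133] [-4.76888967e-01 -3.10504855e+00  2.33439425e-03] 0.9939421274364547 0.0187
scene [[369.11332367   0.         315.95693651]
 [  0.         369.11332367 198.17996115]
 [  0.           0.           1.        ]] [[ 0.28904114  0.95730311  0.0050974 ]
 [ 0.70729263 -0.20996047 -0.67502128]
 [-0.64512971  0.19871428 -0.73778065]] [-0.14548891 -0.30651167  1.38993592]
top [[398.81189735   0.         322.38772212]
 [  0.         398.81189735 208.42408362]
 [  0.           0.           1.        ]] [[-0.07376083 -0.99726093 -0.00547499]
 [-0.97691846  0.07335765 -0.2006215 ]
 [ 0.20047362 -0.00944939 -0.97965353]] [0.035035   0.52451233 1.10121731]
```

View pics/top0.png

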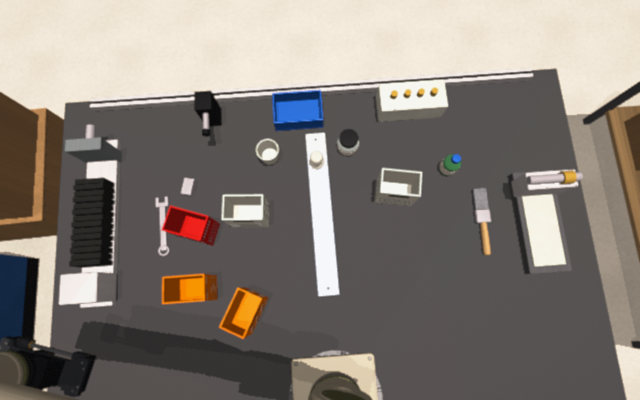

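View pics/scene0.png

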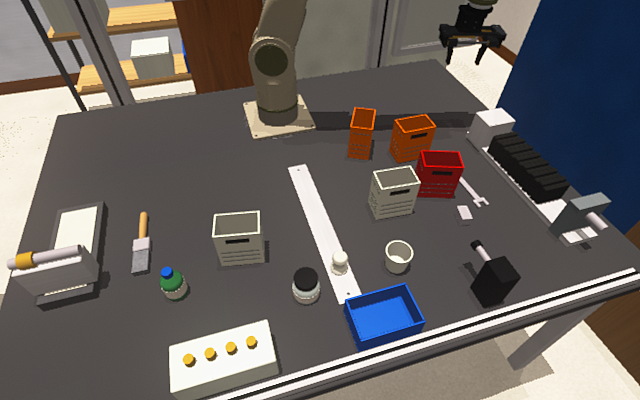

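The top view shows white crates at about (243,210) on the left and (400,185) on the right. The strip runs from (316,135) to (328,293), with the pawn on its far end at (316,158). Red and orange decoys stand to the left, and the cup is at (267,151).

```bash
cat > h.py <<'E'
from rig import r,cams
import cv2,numpy as np
def ray(n,uv,z):
    p=cams.camera_params(n);K,R,t=map(np.array,(p['K'],p['R'],p['t']))
    c=-R.T@t;d=R.T@np.linalg.inv(K)@np.array([*uv,1.]);return c+d*(z-c[2])/d[2]
def wray(uv,z,s):
    p=cams.camera_params('wrist');T=np.array(p['tool_from_camera'])
    Rt=cv2.Rodrigues(np.array(s['ee_rot']))[0]
    c=Rt@T[:3,3]+s['tool_pos'];d=Rt@T[:3,:3]@np.linalg.inv(p['K'])@np.array([*uv,1.]);return c+d*(z-c[2])/d[2]
E
python3 - <<'E'
from h import *
im=cv2.imread('pics/top0.png')
a=cv2.resize(im[180:240,205:285],None,fx=5,fy=5,interpolation=cv2.INTER_CUBIC);b=cv2.resize(im[155:215,360:440],None,fx=5,fy=5,interpolation=cv2.INTER_CUBIC)
cv2.imwrite('pics/c0.png',np.hstack([a,b]))
for n,uv,z in[('strip far',(316,135),0),('strip near',(328,293),0),('pawn',(316,160),.05),('cup',(267,151),.06),('jar',(348,140),.075),('gauge',(187,186),.03),('red rim corner',(217,219),.12),('red',(210,243),.0),('orange rim',(265,297),.12),('orange2',(215,275),.12),('bottle',(455,160),.095),('brush',(482,190),.01),('wrench',(165,225),0)]: print(n,ray('top',uv,z).round(3))
E
```

```text
strip far [ 0.774 -0.002  0.   ]
strip near [ 0.285 -0.002  0.   ]
pawn [0.675 0.004 0.05 ]
cup [0.71  0.147 0.06 ]
jar [ 0.72  -0.094  0.075]
gauge [0.629 0.395 0.03 ]
red rim corner [0.504 0.284 0.12 ]
red [0.457 0.338 0.   ]
orange rim [0.288 0.163 0.12 ]
orange2 [0.354 0.292 0.12 ]
bottle [ 0.629 -0.391  0.095]
brush [ 0.555 -0.491  0.01 ]
wrench [0.521 0.472 0.   ]
```

View pics/c0.png

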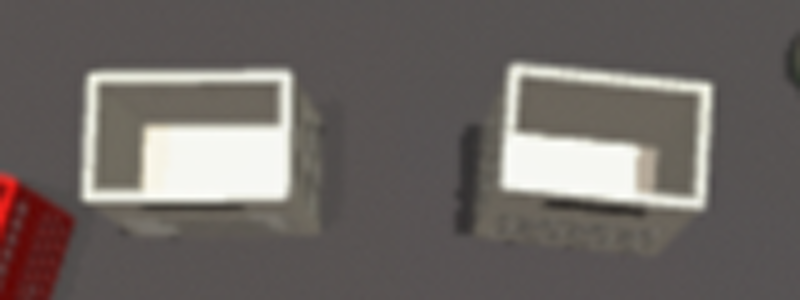

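```bash
python3 - <<'E'
from h import *
p=cams.camera_params('scene');print('scenecam',-np.array(p['R']).T@p['t'])
L=np.array([(88,72),(291,70),(290,201),(83,202)])/5+[205,180]
R=(np.array([(510,65),(712,85),(704,209),(500,190)])-[400,0])/5+[360,155]
for q in(L,R):
    P=np.array([ray('top',c-0.4,.125)[:2] for c in q]);print(P.round(3).tolist(),P.mean(0).round(3));e=P[0]-P[1];print('yaw',np.arctan2(-e[0],e[1]),np.linalg.norm(e),np.linalg.norm(P[0]-P[3]))
# orange corners, strip line
im=cv2.imread('pics/top0.png');hsv=cv2.cvtColor(im,cv2.COLOR_BGR2HSV)
m=cv2.inRange(hsv,(0,120,60),(25,255,255))
for c in cv2.findContours(m,0,2)[0]:
    if cv2.contourArea(c)>200:
        P=np.array([ray('top',u[0],.12)[:2] for u in c]);Q=np.array([ray('top',u[0],0)[:2] for u in c]);print('col z.12',P.min(0).round(3),P.max(0).round(3),'z0',Q.min(0).round(3),Q.max(0).round(3))
E
```

```text
scenecam [ 1.15553469 -0.20127846  0.81930754]
[[0.572, 0.267], [0.564, 0.156], [0.492, 0.16], [0.5, 0.271]] [0.532 0.214]
yaw -0.0650358722973061 0.11111602736841844 0.07216994747076634
[[0.614, -0.175], [0.594, -0.285], [0.524, -0.272], [0.543, -0.162]] [ 0.569 -0.224]
yaw -0.17879277997571533 0.11166135279002495 0.07157674992408657
col z.12 [0.19  0.158] [0.319 0.285] z0 [0.178 0.175] [0.322 0.316]
col z.12 [0.289 0.288] [0.363 0.434] z0 [0.289 0.32 ] [0.371 0.483]
col z.12 [0.437 0.279] [0.553 0.433] z0 [0.453 0.309] [0.582 0.481]
col z.12 [ 0.324 -0.928] [ 0.742 -0.83 ] z0 [ 0.327 -1.034] [ 0.792 -0.924]
col z.12 [0.492 0.72 ] [0.924 0.907] z0 [0.515 0.8  ] [0.995 1.008]
```

Call:
step_arm(
  commands=[
    {"hand":0.5,"xyz":[4.2,-3.8,0],"twist":0.05},
    {"hand":0.5,"xyz":[4.2,-3.8,0],"twist":0.05},
    {"hand":0.5,"xyz":[4.2,-3.8,0],"twist":0.05},
    {"hand":0.5,"xyz":[4.2,-3.8,0],"twist":0.05},
    {"hand":0.5,"xyz":[4.2,-3.8,0],"twist":0.03},
    {"hand":0.5,"xyz":[4.2,-3.8,0],"twist":0},
    {"hand":0.5,"xyz":[4.2,-3.8,0],"twist":0},
    {"hand":0.5,"xyz":[4.2,-3.8,0],"twist":0},
  ],
)

```text
t: 1.1
tool_pos: [0.5245, 0.2908, 0.2224]
ee_rot: [-0.117, -3.139, 0.0]
contact_force: [-0.2, 1.2, 0.4]
width: 0.504
finger_force: 0.0
```

Call:
step_arm(
  commands=[
    {"hand":0.5,"xyz":[4.0,-4.0,0],"twist":0},
    {"hand":0.5,"xyz":[4.0,-4.0,0],"twist":0},
    {"hand":0.5,"xyz":[0,0,-4],"twist":0},
    {"hand":0.5,"xyz":[0,0,-4],"twist":0},
    {"hand":0.5,"xyz":[0,0,-3.5],"twist":0},
    {"hand":0.5,"xyz":[0,0,0],"twist":0},
  ],
)

```text
t: 1.85
tool_pos: [0.6015, 0.2115, 0.1046]
ee_rot: [-0.117, -3.134, 0.004]
contact_force: [0.3, -0.5, -0.3]
width: 0.499
finger_force: 0.0
```

Call:
step_arm(
  commands=[
    {"hand":0.5,"xyz":[-1.5,0.1,0],"twist":0},
    {"hand":0.5,"xyz":[-1.0,0.07,0],"twist":0},
    {"hand":0.5,"xyz":[-1.0,0.07,0],"twist":0},
    {"hand":0.5,"xyz":[-1.0,0.07,0],"twist":0},
    {"hand":0.5,"xyz":[-1.0,0.07,0],"twist":0},
    {"hand":0.5,"xyz":[-1.0,0.07,0],"twist":0},
  ],
)

```text
t: 2.6
tool_pos: [0.5378, 0.2168, 0.1076]
ee_rot: [-0.117, -3.139, -0.0]
contact_force: [1.8, 0.0, 1.3]
width: 0.498
finger_force: 0.6
```

```bash
python3 - <<'E'
from h import *
cv2.imwrite('pics/s1.png',cv2.resize(cams.get_image('scene')[120:260,280:500],None,fx=3,fy=3))
E
```

```text
(no output)
```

View pics/s1.png

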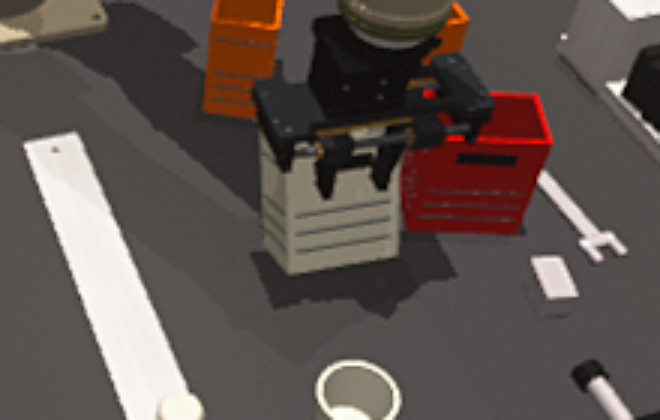

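The crate is tipping towards the robot with its base off the bench and both fingertips on its far wall. I'll keep pushing.

Call:
step_arm(
  commands=[
    {"hand":0.5,"xyz":[-0.8,0.05,0],"twist":0},
    {"hand":0.5,"xyz":[-0.8,0.05,0],"twist":0},
    {"hand":0.5,"xyz":[-0.8,0.05,0],"twist":0},
    {"hand":0.5,"xyz":[-0.8,0.05,0],"twist":0},
    {"hand":0.5,"xyz":[-0.6,0.03,0],"twist":0},
    {"hand":0.5,"xyz":[0,0,0],"twist":0},
    {"hand":0.5,"xyz":[0,0,5],"twist":0},
    {"hand":0.5,"xyz":[0,0,5],"twist":0},
  ],
)

```text
t: 3.65
tool_pos: [0.5004, 0.2187, 0.2086]
ee_rot: [-0.118, -3.139, 0.001]
contact_force: [0.6, 0.1, 0.6]
width: 0.501
finger_force: 0.0
```

```bash
python3 - <<'E'
from h import *
a=cv2.resize(cams.get_image('scene')[100:300,180:500],None,fx=2,fy=2)
cv2.imwrite('pics/s2.png',a)
E
```

```text
(no output)
```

View pics/s2.png

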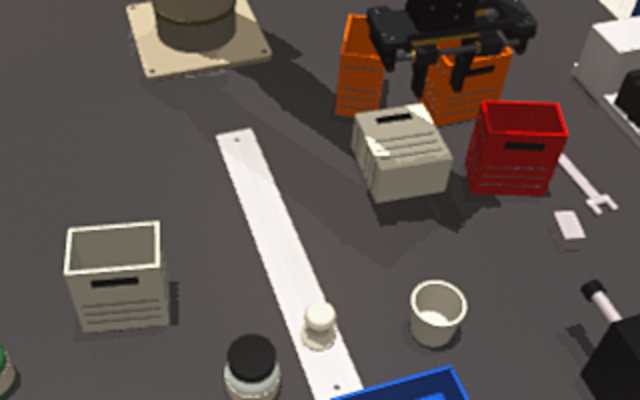

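The left crate lies on its side and its base, facing away from the robot at crop (405,180), is blank. The right crate at crop (115,275) must be the stamped one, so I'll tip it next.

Call:
step_arm(
  commands=[
    {"hand":0.5,"xyz":[1.8,-5.7,0],"twist":-0.02},
    {"hand":0.5,"xyz":[1.8,-5.7,0],"twist":-0.02},
    {"hand":0.5,"xyz":[1.8,-5.7,0],"twist":-0.02},
    {"hand":0.5,"xyz":[1.8,-5.7,0],"twist":-0.02},
    {"hand":0.5,"xyz":[1.8,-5.7,0],"twist":-0.02},
    {"hand":0.5,"xyz":[1.8,-5.7,0],"twist":0},
    {"hand":0.5,"xyz":[1.8,-5.7,0],"twist":0},
    {"hand":0.5,"xyz":[1.8,-5.7,0],"twist":0},
  ],
)

```text
t: 4.7
tool_pos: [0.6452, -0.2388, 0.2074]
ee_rot: [0.273, 3.129, -0.0]
contact_force: [0.4, 0.3, 0.3]
width: 0.494
finger_force: 0.0
```

Call:
step_arm(
  commands=[
    {"hand":0.5,"xyz":[0,0,-5],"twist":0},
    {"hand":0.5,"xyz":[0,0,-5],"twist":0},
    {"hand":0.5,"xyz":[0,0,0],"twist":0},
    {"hand":0.5,"xyz":[-1.5,0.27,0],"twist":0},
    {"hand":0.5,"xyz":[-1.0,0.18,0],"twist":0},
    {"hand":0.5,"xyz":[-1.0,0.18,0],"twist":0},
    {"hand":0.5,"xyz":[-1.0,0.18,0],"twist":0},
    {"hand":0.5,"xyz":[-1.0,0.18,0],"twist":0},
  ],
)

```text
t: 5.7
tool_pos: [0.5892, -0.227, 0.1081]
ee_rot: [0.274, 3.129, 0.0]
contact_force: [0.5, -0.5, 1.3]
width: 0.503
finger_force: 0.7
```

Call:
step_arm(
  commands=[
    {"hand":0.5,"xyz":[-1.0,0.18,0],"twist":0},
    {"hand":0.5,"xyz":[-0.8,0.14,0],"twist":0},
    {"hand":0.5,"xyz":[-0.8,0.14,0],"twist":0},
    {"hand":0.5,"xyz":[-0.8,0.14,0],"twist":0},
    {"hand":0.5,"xyz":[-0.8,0.14,0],"twist":0},
    {"hand":0.5,"xyz":[-0.6,0.1,0],"twist":0},
    {"hand":0.5,"xyz":[0,0,0],"twist":0},
    {"hand":0.5,"xyz":[0,0,0],"twist":0},
  ],
)

```text
t: 6.7
tool_pos: [0.5417, -0.2187, 0.1076]
ee_rot: [0.274, 3.129, 0.0]
contact_force: [-0.6, 0.3, 1.3]
width: 0.502
finger_force: 0.0
```

Call:
step_arm(
  commands=[
    {"hand":0.5,"xyz":[0,0,5],"twist":0},
    {"hand":0.5,"xyz":[1,-6,4],"twist":0.17},
    {"hand":0.5,"xyz":[0,-6,0],"twist":0.17},
  ],
)

```text
t: 7.08
tool_pos: [0.553, -0.3307, 0.1954]
ee_rot: [-0.274, 3.124, -0.003]
contact_force: [1.0, -0.8, 0.5]
width: 0.497
finger_force: 0.0
```

```bash
python3 - <<'E'
from h import *
a=cams.get_image('scene');b=cams.get_image('top')
cv2.imwrite('pics/top3.png',b)
a=cv2.resize(a[100:300,180:500],None,fx=2,fy=2);b=cv2.resize(b[150:250,340:500],None,fx=4,fy=4)[:200*2]
cv2.imwrite('pics/s3.png',cv2.resize(np.vstack([a[:300],b[:300]]),(640,600)))
E
```

```text
(no output)
```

View pics/s3.png

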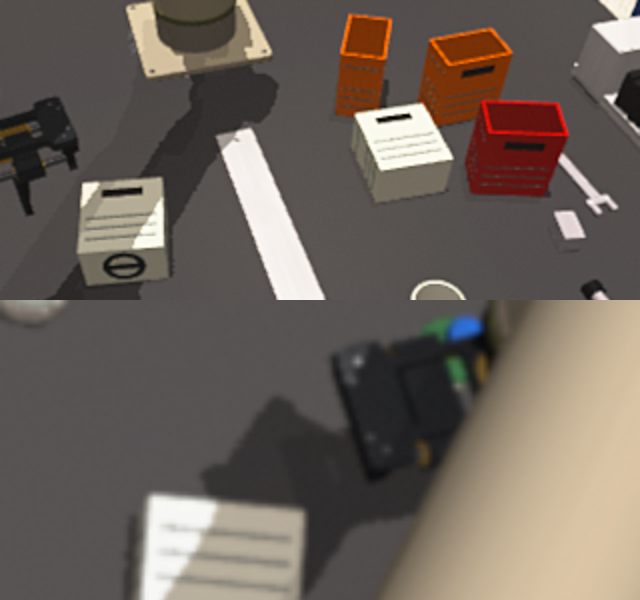

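The scene view shows the ring with a bar on the right crate's base at (125,265), so it is confirmed as stamped, and both crates are lying down. In the top crop, the corners of its base end are at (148,495) and (303,510).

```bash
python3 - <<'E'
from h import *
A=ray('top',(377-.4,198.9),.07)[:2];B=ray('top',(416-.4,202.5),.07)[:2]
e=(A-B);w=np.linalg.norm(e);e/=w;n=np.array([-e[1],e[0]]);print(A,B,w,'yaw',np.arctan2(-e[0],e[1]))
print('mid',(A+B)/2+n*.0625,'right end centre',B+n*.0625,'left end',A+n*.0625,'com',(A+B)/2+n*.0525)
b=cv2.imread('pics/top3.png')
for v in(190,200,210,220,230,240,250):
    c=np.where(b[v,300:345].min(1)>170)[0]+300
    if len(c):
        l,rr=ray('top',(c[0],v),0),ray('top',(c[-1],v),0);print(v,l[:2].round(3),rr[:2].round(3))
E
```

```text
[ 0.53837767 -0.16074926] [ 0.5195263  -0.27070511] 0.11156013025283587 yaw -0.16979410598534592
mid [ 0.46735076 -0.20516597] right end centre [ 0.45792508 -0.2601439 ] left end [ 0.47677644 -0.15018805] com [ 0.47720695 -0.20685577]
190 [0.597 0.029] [ 0.592 -0.029]
200 [0.565 0.028] [ 0.561 -0.03 ]
210 [0.534 0.03 ] [ 0.53 -0.03]
220 [0.503 0.029] [ 0.499 -0.031]
230 [0.473 0.028] [ 0.468 -0.031]
240 [0.443 0.027] [ 0.438 -0.032]
250 [0.413 0.027] [ 0.408 -0.03 ]
```

Call:
step_arm(
  commands=[
    {"hand":0.5,"xyz":[-1.2,0.2,0],"twist":0.155},
    {"hand":0.5,"xyz":[-1.2,0.2,0],"twist":0.155},
    {"hand":0.5,"xyz":[-1.2,0.2,0],"twist":0.155},
    {"hand":0.5,"xyz":[-1.2,0.2,0],"twist":0.155},
    {"hand":0.5,"xyz":[-1.2,0.2,0],"twist":0.155},
    {"hand":0.5,"xyz":[-1.2,0.2,0],"twist":0.155},
    {"hand":0.5,"xyz":[-1.2,0.2,0],"twist":0.155},
    {"hand":0.5,"xyz":[-1.0,0.2,0],"twist":0.155},
  ],
)

```text
t: 8.18
tool_pos: [0.4787, -0.3094, 0.1473]
ee_rot: [1.394, -2.718, -0.089]
contact_force: [-0.1, 0.9, -3.4]
width: 0.494
finger_force: 0.0
```

```bash
python3 -c "
from h import *
s=r.read_state();R=cv2.Rodrigues(np.array(s['ee_rot']))[0];print(s['joint_pos'],s['tool_pos'],R[:,1])"
```

```text
[ 1.31895023  0.62122012 -1.17186203  1.57654581  0.57910322  1.44160686
  2.59482433] [ 0.47873536 -0.30937485  0.14732618] [-0.80760076  0.58270247  0.09076807]
```

Call:
step_arm(
  commands=[
    {"hand":0.5,"xyz":[0,0,0],"twist":-0.17},
    {"hand":0.5,"xyz":[0,0,0],"twist":-0.17},
    {"hand":0.5,"xyz":[0,0,0],"twist":-0.17},
    {"hand":0.5,"xyz":[0,0,0],"twist":-0.17},
    {"hand":0.5,"xyz":[0,0,0],"twist":-0.17},
    {"hand":0.5,"xyz":[0,0,0],"twist":-0.17},
    {"hand":0.5,"xyz":[0,0,0],"twist":-0.17},
    {"hand":0.5,"xyz":[0,0,0],"twist":-0.17},
  ],
)

```text
t: 9.18
tool_pos: [0.4793, -0.3094, 0.1471]
ee_rot: [-0.649, -3.039, -0.156]
contact_force: [0.6, -0.5, -1.1]
width: 0.5
finger_force: 0.0
```

Call:
step_arm(
  commands=[
    {"hand":0.5,"xyz":[0,0,0],"twist":-0.17},
    {"hand":0.5,"xyz":[0,0,0],"twist":-0.17},
    {"hand":0.5,"xyz":[0,0,0],"twist":-0.17},
    {"hand":0.5,"xyz":[0,0,0],"twist":-0.17},
    {"hand":0.5,"xyz":[0,0,0],"twist":-0.17},
    {"hand":0.5,"xyz":[0,0,0],"twist":-0.17},
    {"hand":0.5,"xyz":[0,0,0],"twist":-0.17},
    {"hand":0.5,"xyz":[0,0,0],"twist":-0.17},
  ],
)

```text
t: 10.18
tool_pos: [0.4792, -0.3093, 0.1472]
ee_rot: [2.408, 1.95, 0.15]
contact_force: [0.1, 0.3, 0.0]
width: 0.498
finger_force: 0.0
```

```bash
python3 -c "
from h import *
s=r.read_state();R=cv2.Rodrigues(np.array(s['ee_rot']))[0];print(s['joint_pos'],s['tool_pos'],R[:,1:],np.arctan2(R[1,1],R[0,1])-np.pi/2)"
```

```text
[ 1.16730035  0.3029773  -0.73009116  1.73637095  0.14355927  1.10383263
  0.19831185] [ 0.47923424 -0.30931298  0.14717675] [[ 0.97354313  0.09989945]
 [-0.20942892  0.03036665]
 [ 0.09139634 -0.99453405]] -1.7826875017025676
```

Call:
step_arm(
  commands=[
    {"hand":0.5,"xyz":[-1.0,0,-3],"twist":0.04},
    {"hand":0.5,"xyz":[-1.0,0,-3],"twist":0},
    {"hand":0.5,"xyz":[0,0,-3],"twist":0},
    {"hand":0.5,"xyz":[0,0,-2.2],"twist":0},
    {"hand":0.5,"xyz":[0,0,0],"twist":0},
    {"hand":0.5,"xyz":[0.3,1.5,0],"twist":0},
    {"hand":0.5,"xyz":[0.3,1.5,0],"twist":0},
    {"hand":0.5,"xyz":[0.2,1.0,0],"twist":0},
  ],
)

```text
t: 11.18
tool_pos: [0.4681, -0.2679, 0.0361]
ee_rot: [2.361, 2.007, 0.151]
contact_force: [-0.1, -2.2, 1.1]
width: 0.5
finger_force: 0.9
```

Call:
step_arm(
  commands=[
    {"hand":0.5,"xyz":[0.25,1.5,0],"twist":0},
    {"hand":0.5,"xyz":[0.25,1.5,0],"twist":0},
    {"hand":0.5,"xyz":[0.25,1.5,0],"twist":0},
    {"hand":0.5,"xyz":[0.25,1.5,0],"twist":0},
    {"hand":0.5,"xyz":[0.25,1.5,0],"twist":0},
    {"hand":0.5,"xyz":[0.25,1.5,0],"twist":0},
    {"hand":0.5,"xyz":[0.25,1.5,0],"twist":0},
    {"hand":0.5,"xyz":[0.25,1.5,0],"twist":0},
  ],
)

```text
t: 12.18
tool_pos: [0.4873, -0.148, 0.0352]
ee_rot: [2.364, 2.007, 0.151]
contact_force: [-0.0, -2.7, 2.7]
width: 0.498
finger_force: 1.1
```

Call:
step_arm(
  commands=[
    {"hand":0.5,"xyz":[0.25,1.5,0],"twist":0},
    {"hand":0.5,"xyz":[0.25,1.5,0],"twist":0},
    {"hand":0.5,"xyz":[0.2,1.2,0],"twist":0},
    {"hand":0.5,"xyz":[0.1,1.0,0],"twist":0},
    {"hand":0.5,"xyz":[0,0.5,0],"twist":0},
    {"hand":0.5,"xyz":[0,0,0],"twist":0},
  ],
)

```text
t: 12.92
tool_pos: [0.4951, -0.0916, 0.0352]
ee_rot: [2.364, 2.007, 0.151]
contact_force: [0.2, -0.4, -0.4]
width: 0.501
finger_force: 0.0
```

```bash
python3 - <<'E'
from h import *
b=cams.get_image('top');a=cams.get_image('scene')
cv2.imwrite('pics/top4.png',b)
cv2.imwrite('pics/s4.png',np.hstack([cv2.resize(b[120:320,220:420],None,fx=2,fy=2),cv2.resize(a[100:300,240:440],None,fx=2,fy=2)]))
E
```

```text
(no output)
```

View pics/s4.png

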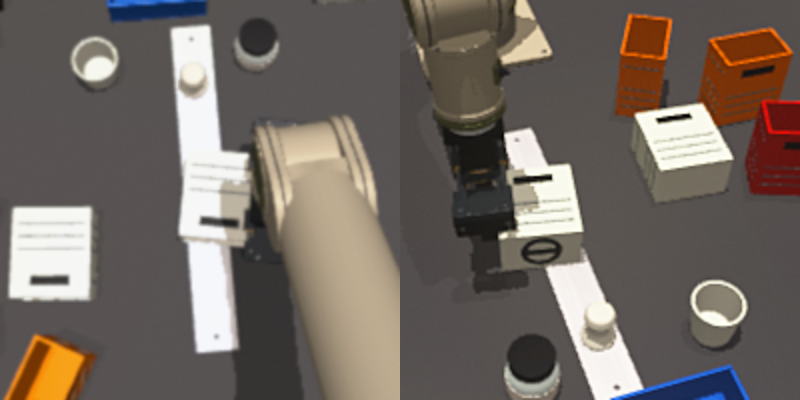

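The stamped crate is partly over the strip, with its left edge from about (190,152) to (180,238) in the top crop. It is still lying and has turned little.

```bash
python3 - <<'E'
from h import *
A=ray('top',(315,196),.07)[:2];C=ray('top',(310,239),.07)[:2]
d=(A-C);w=np.linalg.norm(d);d/=w;n=np.array([d[1],-d[0]]);print(A,C,w,'yaw',np.arctan2(d[1],d[0]),'mid',(A+C)/2+n*.055)
E
```

```text
[0.56013076 0.01458254] [0.43743368 0.03727682] 0.12477821437107252 yaw -0.18289482535484372 mid [ 0.48877899 -0.02815299]
```

Call:
step_arm(
  commands=[
    {"hand":0.5,"xyz":[0.2,1.0,0],"twist":0},
    {"hand":0.5,"xyz":[0.2,1.0,0],"twist":0},
    {"hand":0.5,"xyz":[0.1,0.7,0],"twist":0},
    {"hand":0.5,"xyz":[0,0,0],"twist":0},
    {"hand":0.5,"xyz":[-0.5,-3,0],"twist":0},
    {"hand":0.5,"xyz":[-0.5,-4,0],"twist":0},
    {"hand":0.5,"xyz":[0,-4,4],"twist":0},
    {"hand":0.5,"xyz":[0,-4,5],"twist":0},
  ],
)

```text
t: 14.02
tool_pos: [0.4894, -0.2152, 0.1247]
ee_rot: [2.365, 2.008, 0.151]
contact_force: [0.8, -0.1, -0.1]
width: 0.502
finger_force: 0.0
```

Call:
step_arm(
  commands=[
    {"hand":0.5,"xyz":[0,-4,5],"twist":0},
    {"hand":0.5,"xyz":[0,-4,0],"twist":0},
    {"hand":0.5,"xyz":[0,0,0],"twist":0},
  ],
)

```text
t: 14.4
tool_pos: [0.4893, -0.297, 0.1729]
ee_rot: [2.369, 2.0, 0.151]
contact_force: [-0.8, 0.1, 0.5]
width: 0.502
finger_force: 0.0
```

```bash
python3 - <<'E'
from h import *
b=cams.get_image('top');a=cams.get_image('scene')
cv2.imwrite('pics/s5.png',np.hstack([cv2.resize(b[120:320,220:420],None,fx=2,fy=2),cv2.resize(a[100:300,240:440],None,fx=2,fy=2)]))
E
```

```text
(no output)
```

View pics/s5.png

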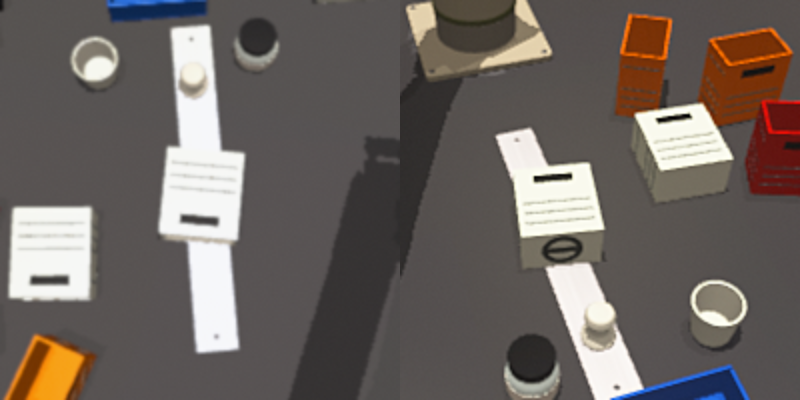

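The stamped crate now lies across the strip, with top-face corners at about (167,146), (245,152), (238,241) and (160,235) in the top crop. The blank crate is lying well clear at (52,253).

```bash
python3 - <<'E'
from h import *
m=ray('top',(321.2,216.7),.07);print(m)
if abs(m[1]+.001)<.01: print(r.sign_off())
E
```

```text
[0.49856582 0.00125355 0.07      ]
the job is handed in; nothing more can be done
None
```

Job handed in at about 14.5 s: both crates are on their sides, the stamped one (the right-hand crate) with its middle about 2 mm from the strip's centre line, the blank one clear of the strip, and nothing else on the bench looked disturbed in the last pictures.

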